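Release a sensor body from a pedal-gated feed rail

TASK

Lay the loose sensor body in the tilted feed rail, nose first (narrow end downhill), and let it slide down until it waits against the gate. Then press the sprung pedal beside the rail fully down to its stop and keep it down until the sensor has slid out into the red bin, and let the pedal come back up. Do not tip over the mug.

Things in the scene. Friction and masses are not known exactly. Their poses are not given: they have to be found in the camera images.
- feeder: The fixed bench stand that carries rail and pedal, standing on the bench at a varying place and yaw. Origin on the bench surface straight below the gate; +x is the horizontal uphill direction of the rail (away from the bin), +y the side of the pedal's hinge, -y the side of the pedal pad, z up.
- rail: Open-topped aluminium channel on the feeder, sloping 0.42 rad (24 deg), outlet towards the robot. Origin on its slippery floor, mid-width, at the gate, 105 mm above the bench; +x runs uphill, +z square off the floor. Floor from x = -74 mm (outlet) to 170 mm (open top end). Inside width 42 mm; walls 14 mm high, uphill of x = 20 mm flared to 18.5 mm high and 55 mm wide outside.
- gate_top (a point): Middle of the top edge of the shut gate (fixed to the rail; does not move with the gate). The gate is a steel plate 8 mm thick and 24 mm wide that stands 13 mm up through a slot in the rail's floor, at x = -4 to 4 mm of the rail. It is part of the pedal lever and sinks below the floor when the pedal is pressed to its stop.
- pedal (a joint): Angle of the pedal lever (rad): 0 is up (gate shut), 0.25 is fully down on its stop (gate open). A spring returns it: the push at the pad needed is about 2.5 N at the start and 7 N at the stop. It turns about a level axis along the feeder's x, 90 mm to the feeder's +y side and 70 mm above the bench.
- pedal_pad (a point): Point on top of the ribbed black pedal pad, at its centre. The pad is 58 mm (feeder x) by 66 mm (feeder y), level when up, on the feeder's -y side, 120 mm from the rail's middle, 81 mm above the bench; it goes down 52 mm to the stop, tilting 0.25 rad, its centre then about 29 mm above the bench.
- sensor: The loose sensor, a grey block 62 mm long, 36 mm wide, 46 mm high, with a narrower black nose (22 x 22 mm, 28 mm long) low on one end; 90 mm long overall, about 80 g. Origin at the centre of its underside, midway of the 90 mm; +x points to the nose (block x = -45 to 17 mm, nose 17 to 45 mm), z up. Starts upright on the white strip of the bench, 6 mm below z = 0.
- sensor_nose (a point): Centre of the nose's end face, 45 mm ahead of the sensor's origin and 14 mm above its underside.
- sensor_mid (a point): Middle of the sensor body, 23 mm above its underside.
- catch_bin: Red open bin, 190 x 120 mm and 52 mm high, walls 6 mm, floor 3 mm, standing loose under the rail's outlet. Origin at the centre of its underside, x along its length, z up.
- mug: White spotted tea mug, 92 mm across and 93 mm high, standing loose on the bench; a bystander. Origin at the underside, z up.

How it is judged:
On the way, in this order (a step that is already met when the one before it is completed fails the run):
1. the sensor lies in the rail, let go, nose downhill against the shut gate (x of sensor_nose in the frame of rail between -0.008 and 0.02 m and x of sensor in the frame of rail above 0.035 m and y of sensor in the frame of rail between -0.012 and 0.012 m and z of sensor in the frame of rail below 0.008 m and value of joint pedal below 0.03 rad and contact force between the fingers and sensor below 0.2 N and linear speed of sensor below 0.03 m/s), for 0.2 s.
2. the pedal is held fully down on its stop (value of joint pedal above 0.232 rad), for 0.2 s.
At the end, for the whole second after the job is handed in: The sensor rests inside the upright red bin (its middle within the walls and less than 60 mm above the bin's underside), and the pedal is back up (under 0.03 rad) (x of sensor_mid in the frame of catch_bin between -0.088 and 0.088 m and y of sensor_mid in the frame of catch_bin between -0.053 and 0.053 m and z of sensor_mid in the frame of catch_bin below 0.06 m and angle between catch_bin's own z axis and vertical below 0.2 rad and linear speed of sensor below 0.03 m/s and value of joint pedal below 0.03 rad); the robot touches nothing.
It fails at once if the mug is tipped over (angle between mug's own z axis and vertical above 0.6 rad).
It also fails if it takes over 51 s, if anything falls off the work surface, if the arm or the gripper's body presses on something with over 40 N, if the wrist force passes 120 N, or if a joint passes its speed limit or range.

ROBOT

A 7-joint arm with a two-finger parallel gripper is mounted at the origin on the work surface; the furniture and walls round the work are solid. World frame = base frame: x ahead of the robot, y to its left, z up, the work surface at z = 0. Lengths are in m, angles in rad, forces in N, time in s.
With the tool pointing down it reaches from about 0.4 to 0.85 m from the base axis. Payload 10.4 kg.
Tool frame: the origin (TCP) lies at the very end of the fingers, on their centre line; the grasp point (between the pads) lies 19 mm behind it; z points along the fingers, y is the direction in which the jaws open and shut (so a half turn about z gives the same grasp; the last joint's range is limited). The gripper opens to 85 mm and grips with 20 to 120 N. Pads are 22 mm wide; open, the fingers measure 114 mm over their backs; the gripper's body (76 mm by 85 mm) begins 54 mm behind the grasp point. The pads swing forward as they close: fully open they stand 13 mm farther back than shut.
Start: joints at [1.104, 0.332, -0.065, 1.46, 0.022, 1.35, -0.088], TCP at [0.268, -0.564, 0.231] pointing down, gripper open.
Joint ranges: [-2.6, 2.6], [-0.5, 2.12], [-1.47, 1.34], [0.16, 2.42], [-1.27, 4.41], [0.06, 2.06], [-2.6, 2.6]. Speed limits (rad/s): [2.22, 2.22, 2.79, 2.79, 3.14, 3.14, 3.14].

INTERFACE

Orientations are given as a unit quaternion [x, y, z, w].
In Python, from workcell import get_obs, camera, camera_info, hand_in gives the robot as it stands.
- The arm moves only by the tool move_arm, never from a script. Its argument "moves" is a list of rows, each a list of 3 entries, a list of its own where there are three numbers: the shift along the tool's x, y, z in units of 25 mm (1.0 is 25 mm), then the turn, a rotation vector about the tool's x, y, z in degrees, then the opening, from 0 (shut) to 1 (fully open). A call has 1 to 5 rows; each row shifts and turns the commanded pose from where the row before left it, along the tool's axes as they then stand; what a row does not reach is not made up. A row lasts 1/8 s, in which the tool goes at most 62.5 mm and 10.7 degrees, less where a joint would pass 70% of its speed; a pose out of reach is approached as far as the arm can. A call is refused whole if a number of a shift passes 1 or a number of a turn 10.7, either way. A call with a gripper value outside its range is refused whole. The fingers move at their own pace and stop on an object; "squeeze" is the grip in N (left out, the last holds). Time passes only in rows, so rows that do not move let the fingers close. It gives the time, the measured TCP pose, the force and the opening at its end, in the units of the state.
- get_obs(): the state, without advancing time (a new reading comes with each control period).
- camera(name): name is "scene" or "top" or "wrist"; returns the picture (420x560x3 uint8, red, green, blue); there is no depth.
- camera_info(name): a dict with "fx", "fy", "cx", "cy" (pixels), "origin" and "rotation" of the camera in the world. Camera axes: x right, y down, z forward; pixel columns grow to the right and rows downward; lengths in m; the calibration is good to about 2 mm. The wrist camera is an equidistant fisheye: a pixel r from the principal point sees the ray r / f radians off the axis. A picture is of the moment at which its call begins: read the wrist's pose just before it. camera_info takes no time and is no camera call; for the wrist camera it gives the pose at the moment of the call.
- hand_in(): hands the job in, once; it reports no verdict.
The state is a dict: "clock": time; "joint_pos": joint angles; "joint_velocities": joint speeds; "tau": joint torques, N m; "position": TCP position; "ee_rot": TCP orientation; "ft_force": force on the tool from outside, world axes, zero at the start; "torque": the same for the moment, N m; "grip_width": opening from 0.0 (shut) to 1.0 (fully open).
Only numpy, scipy, OpenCV 4.12 (cv2) and the standard library are available. Lean on these libraries where they do the work, as an engineer would, in place of code of your own. Each camera call takes 0.05 s, during which the arm holds its last target. There are 200 camera calls.

## Working session

There is one attempt and no reset: what is moved stays moved. The work goes in short steps, Python scripts to look and compute and a tool call to move; the robot and the scene stay as the last step left them, time stands still between calls to the robot, and variables do not carry over. Pictures are saved under pics/ and viewed, about 8 in all and at most 12, crops included, and the job is handed in when it is done.

Besides the shell and the picture viewer there is one more tool, called as name(argument=value, ...) on one line, values as JSON. move_arm: Moves the arm, as the interface text tells. Its arguments: {"type":"object","properties":{"moves":{"type":"array","items":{"type":"array"}},"squeeze":{"type":"number"}},"required":["moves"]}

```bash
mkdir -p pics; ls; python3 - <<'E'
from workcell import *
import cv2,numpy as np
o=get_obs()
for k,v in o.items(): print(k,np.round(v,4).tolist())
for n in("scene","top"):
    i=camera_info(n);print(n,{k:np.round(v,4).tolist() for k,v in i.items() if not isinstance(v,str)})
    cv2.imwrite(f"pics/{n}0.png",camera(n)[:,:,::-1])
E
```

```text
pics
clock 0.0
joint_pos [1.1044, 0.3329, -0.0647, 1.4609, 0.0216, 1.3499, -0.0885]
joint_velocities [-0.0013, 0.0009, 0.0003, 0.0003, 0.0013, 0.0006, 0.0002]
tau [0.0006, -62.5453, 0.0496, -39.1601, 0.0163, 0.01, 0.0]
position [0.2682, -0.5641, 0.2305]
ee_rot [0.9755, 0.2201, -0.0002, -0.0007]
ft_force [-0.6228, -0.1461, -0.8985]
torque [0.0035, -0.0398, 0.0111]
grip_width 1.0019
scene {'fx': 520.5638, 'fy': 520.5638, 'cx': 278.5594, 'cy': 213.6253, 'origin': [-0.0688, 0.5602, 1.1729], 'rotation': [-0.3365, 0.8842, -0.3026, 0.1162]}
top {'fx': 417.7119, 'fy': 417.7119, 'cx': 279.3137, 'cy': 208.5679, 'origin': [0.3228, -0.0555, 0.9768], 'rotation': [-0.6771, 0.7276, -0.0802, 0.0758]}
```

View pics/top0.png

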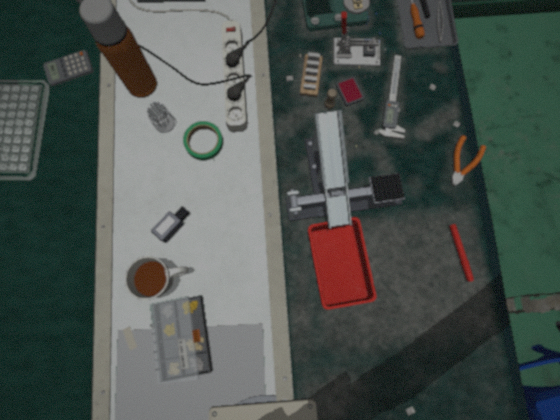

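View pics/scene0.png

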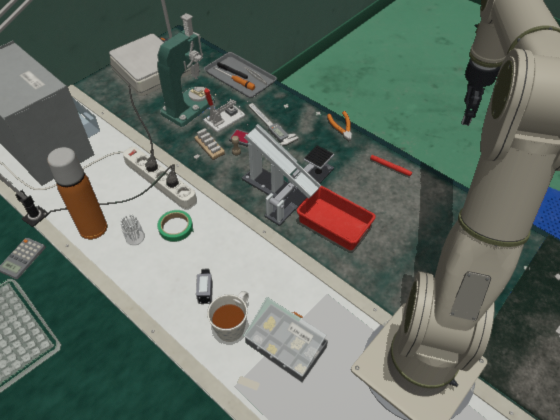

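The top view shows the sensor near (170,224) with its nose toward (186,211), the mug at (150,278), and its handle at about (185,268). The rail runs from (328,112) to (340,224), the pad is at (387,188) and the bin at (342,262). I'll enlarge the important areas.

```bash
cat > h.py <<'E'
import numpy as np, cv2
from scipy.spatial.transform import Rotation as R
from workcell import *
def ray(n,u,v,i=None):
    i=i or camera_info(n); d=np.array([(u-i['cx'])/i['fx'],(v-i['cy'])/i['fy'],1.])
    if n=='wrist':
        r=np.hypot(d[0],d[1]); d=np.array([*(d[:2]/r*np.sin(r)),np.cos(r)])
    q=np.array(i['rotation']); M=q if q.ndim==2 else R.from_quat(q).as_matrix()
    return np.array(i['origin']),M@d
def at(n,u,v,z,i=None):
    o,d=ray(n,u,v,i); return o+d*(z-o[2])/d[2]
def proj(n,P,i=None):
    i=i or camera_info(n); q=np.array(i['rotation']); M=q if q.ndim==2 else R.from_quat(q).as_matrix()
    c=(np.atleast_2d(P)-i['origin'])@M
    return np.c_[c[:,0]/c[:,2]*i['fx']+i['cx'],c[:,1]/c[:,2]*i['fy']+i['cy']]
E
python3 - <<'E'
from h import *
t=cv2.imread('pics/top0.png');s=cv2.imread('pics/scene0.png')
def crop(im,x,y,w,h,k): return cv2.resize(im[y:y+h,x:x+w],None,fx=k,fy=k,interpolation=cv2.INTER_CUBIC)
a=crop(t,280,100,130,150,4)   # 520x600
b=crop(t,140,195,66,50,4)     # 264x200
c=crop(s,185,255,66,100,4)    # 264x400
cv2.imwrite('pics/crop1.png',np.hstack([a,np.vstack([b,c])]))
for p,z in(((170,224),.04),((150,278),.09),((387,188),.081),((342,262),.05),((333,112),.17),((340,224),.07)): print(p,np.round(at('top',*p,z),3))
E
```

```text
(170, 224) [0.515 0.182 0.04 ]
(150, 278) [0.392 0.213 0.09 ]
(387, 188) [ 0.553 -0.31   0.081]
(342, 262) [ 0.4   -0.198  0.05 ]
(333, 112) [ 0.702 -0.194  0.17 ]
(340, 224) [ 0.482 -0.2    0.07 ]
```

View pics/crop1.png

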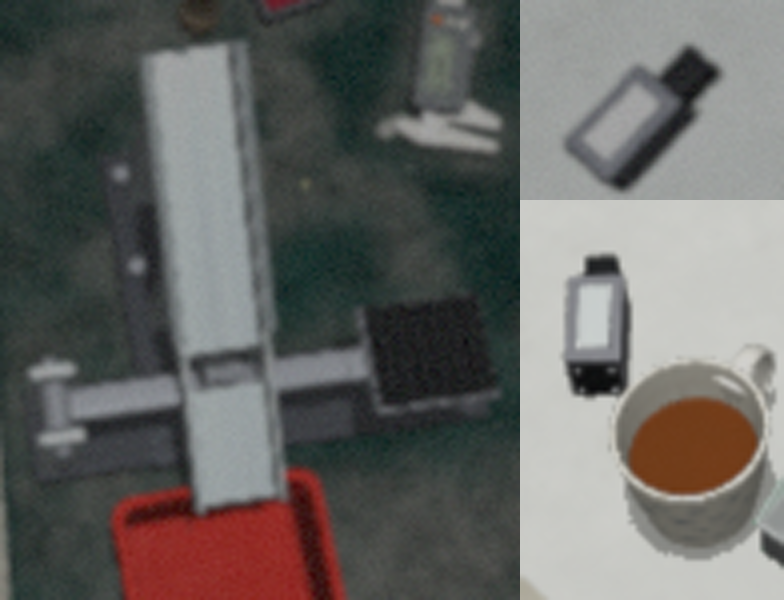

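```bash
cat >> h.py <<'E'
S=0.42
def f2w(p,P): # feeder params x,y,yaw
    P=np.atleast_2d(P); c,s=np.cos(p[2]),np.sin(p[2])
    return np.c_[p[0]+c*P[:,0]-s*P[:,1],p[1]+s*P[:,0]+c*P[:,1],P[:,2]]
def r2f(P):
    P=np.atleast_2d(P); return np.c_[P[:,0]*np.cos(S)-P[:,2]*np.sin(S),P[:,1],.105+P[:,0]*np.sin(S)+P[:,2]*np.cos(S)]
E
cat > fit.py <<'E'
from h import *
from scipy.optimize import least_squares as ls
T=lambda X,Y,x0,y0:((X+.5)/4-.5+x0,(Y+.5)/4-.5+y0)
ti,si=camera_info('top'),camera_info('scene')
# feeder, top crop
pad=np.array([[.029,-.087,.081],[.029,-.153,.081],[-.029,-.153,.081],[-.029,-.087,.081]])
rl=r2f([[.17,.0275,.0185],[.17,-.0275,.0185],[-.004,.012,.0],[-.004,-.012,.0]])
FP=np.r_[pad,rl[:2]]
FU=np.array([T(x,y,280,100) for x,y in((360,312),(473,296),(495,388),(377,402),(143,53),(247,42))])
f=ls(lambda p:(proj('top',f2w(p,FP),ti)-FU).ravel(),[.53,-.2,0]); print('feeder',f.x.round(4),f.fun.reshape(-1,2).round(1).tolist())
b=.046-.006
SP=np.array([[.017,.018,b],[-.045,.018,b],[.017,-.018,b],[-.045,-.018,b],[.045,.011,.019],[.045,-.011,.019]])
t=[T(x,y,140,195) for x,y in((117,66),(47,143),(165,104),(95,178),(170,45),(198,72))]
s=[T(x,y,185,255) for x,y in((48,78),(47,160),(106,80),(104,160),(67,56),(97,56))]
res=lambda p,k:np.r_[(proj('top',f2w(p,SP),ti)-t).ravel()*(k!=1),(proj('scene',f2w(p,SP),si)-s).ravel()*(k!=0)]
for k in(0,1,2):
    g=ls(res,[.51,.18,-.7],args=(k,)); print('sensor',g.x.round(4),g.fun.reshape(-1,2).round(1).tolist())
np.savez('fit',f=f.x,s=g.x)
# overlay
def dr(im,n,i,P,col,k,o):
    q=((proj(n,P,i)-o+.5)*k*4).astype(int); cv2.polylines(im,[q[:,None]],False,col,1,cv2.LINE_AA,2)
fx=f.x
lines=[np.r_[pad,pad[:1]],rl[:2],r2f([[.17,.0275,.0185],[.02,.0275,.0185],[.02,.021,.014],[-.074,.021,.014],[-.074,.021,0],[-.074,-.021,0],[-.074,-.021,.014],[.02,-.021,.014],[.02,-.0275,.0185],[.17,-.0275,.0185]]),r2f([[-.004,.012,.013],[-.004,-.012,.013],[.004,-.012,.013],[.004,.012,.013],[-.004,.012,.013]])]
outs=[]
for n,i,(x,y,w,h,k) in(('top',ti,(280,100,130,150,4)),('scene',si,(240,115,110,115,5*0+4))):
    im=cv2.resize(cv2.imread(f'pics/{n}0.png')[y:y+h,x:x+w],None,fx=k,fy=k,interpolation=cv2.INTER_CUBIC)
    for L in lines: dr(im,n,i,f2w(fx,L),(0,255,255),k,(x,y))
    outs.append(im[:600,:520])
a,bb=outs
bb=cv2.resize(bb,(280,int(bb.shape[0]*280/bb.shape[1])))
c=np.zeros((600,800,3),np.uint8);c[:,:520]=a;c[:bb.shape[0],520:]=bb
for n,i,(x,y,w,h,k),yy in(('top',ti,(140,195,66,40,4),300),('scene',si,(190,260,60,35,4),460)):
    im=cv2.resize(cv2.imread(f'pics/{n}0.png')[y:y+h,x:x+w],None,fx=k,fy=k,interpolation=cv2.INTER_CUBIC)
    for I in([0,1,3,2,0],[4,5]): dr(im,n,i,f2w(g.x,SP[I]),(0,0,255),k,(x,y))
    c[yy:yy+im.shape[0],520:520+im.shape[1]]=im
cv2.imwrite('pics/ov.png',c)
E
python3 fit.py
```

```text
feeder [ 0.5475 -0.1897  0.0653] [[-0.2, -0.9], [0.6, -0.8], [0.3, 1.1], [0.4, 1.6], [-0.8, -0.2], [-0.1, -0.8]]
sensor [ 0.5219  0.1814 -0.7787] [[0.9, -0.6], [-0.5, 0.4], [0.3, -0.1], [-1.1, 1.9], [0.3, -0.4], [0.1, -1.2], [0.0, -0.0], [0.0, -0.0], [0.0, -0.0], [0.0, -0.0], [-0.0, -0.0], [0.0, -0.0]]
sensor [ 0.519   0.1856 -0.7829] [[-0.0, 0.0], [-0.0, 0.0], [-0.0, 0.0], [-0.0, 0.0], [-0.0, 0.0], [-0.0, 0.0], [0.2, -0.1], [-0.4, 1.1], [0.0, -1.4], [0.0, 0.3], [-0.4, 0.2], [0.6, -0.2]]
sensor [ 0.5209  0.1831 -0.7809] [[0.2, -0.2], [-1.3, 0.8], [-0.4, 0.4], [-1.9, 2.3], [-0.3, 0.1], [-0.5, -0.7], [0.4, -1.2], [-0.2, -0.0], [0.2, -2.4], [0.2, -0.8], [-0.3, -0.8], [0.7, -1.3]]
```

View pics/ov.png

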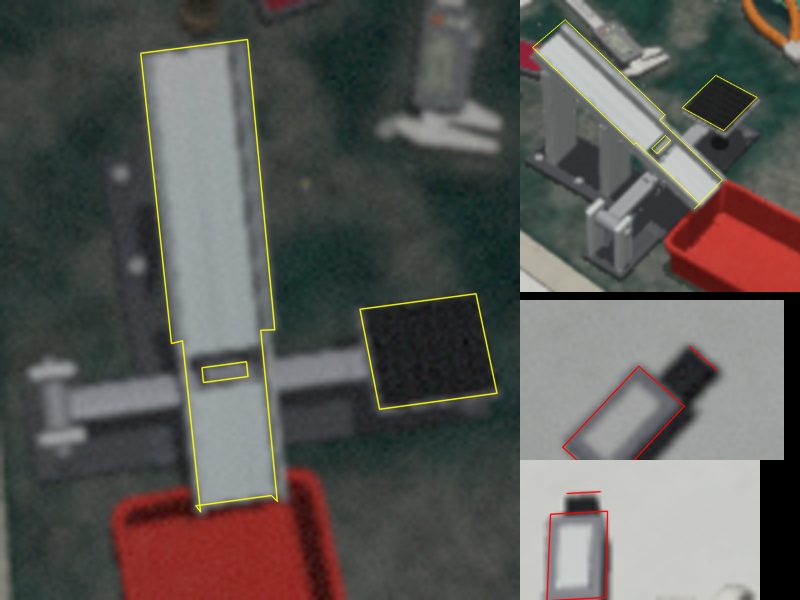

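```bash
cat >> h.py <<'E'
def plan(p,q,wps,n0=None,grip=1):
    """waypoints (pos, rotation, smax rows step units, deg) -> rounded rows in tool axes"""
    p=np.array(p,float); r=R.from_quat(q); out=[]
    for tp,tr,st,dg in wps:
        d=r.inv().apply(np.array(tp)-p)/.025; rv=np.degrees((r.inv()*tr).as_rotvec())
        n=int(max(1,np.ceil(np.linalg.norm(d)/st),np.ceil(np.linalg.norm(rv)/dg)))
        p0,r0=p.copy(),r; rv0=(r0.inv()*tr).as_rotvec()
        for k in range(1,n+1):
            gp=p0+(np.array(tp)-p0)*k/n; gr=r0*R.from_rotvec(rv0*k/n)
            s=r.inv().apply(gp-p)/.025; w=np.degrees((r.inv()*gr).as_rotvec())
            s=np.round(s/.05)*.05 if k<n else np.round(s,2); w=np.round(w*2)/2 if k<n else np.round(w,1)
            out.append([np.round(s,2).tolist(),w.tolist(),grip])
            p=p+r.apply(s*.025); r=r*R.from_rotvec(np.radians(w))
    for k in range(0,len(out),5): print(str(out[k:k+5]).replace(' ','').replace('-0.0,','0,').replace('-0.0]','0]').replace('.0,',',').replace('.0]',']'))
    print(len(out),'rows end',p.round(4),r.as_quat().round(4))
def down(yawy): # tool pointing down, tool y at world yaw
    y=np.array([np.cos(yawy),np.sin(yawy),0]); z=np.array([0,0,-1.]); return R.from_matrix(np.c_[np.cross(y,z),y,z])
E
python3 - <<'E'
from h import *
o=get_obs(); d=down(np.radians(45.3))
plan(o['position'],o['ee_rot'],[([.5148,.1886,.12],d,1.1,8.5),([.5148,.1886,.008],d,.75,8)])
E
```

```text
[[[0.75,-0.75,0.15],[0,0,-3.5],1],[[0.75,-0.75,0.15],[0,0,-4],1],[[0.8,-0.65,0.15],[0,0,-3.5],1],[[0.9,-0.6,0.15],[0,0,-3.5],1],[[0.9,-0.55,0.15],[0,0,-4],1]]
[[[0.9,-0.5,0.15],[0,0,-3.5],1],[[1,-0.45,0.15],[0,0,-3.5],1],[[0.95,-0.4,0.15],[0,0,-4],1],[[1,-0.3,0.15],[0,0,-3.5],1],[[1.05,-0.25,0.15],[0,0,-3.5],1]]
[[[1.05,-0.15,0.15],[0,0,-4],1],[[1.05,-0.1,0.15],[0,0,-3.5],1],[[1.05,-0.05,0.15],[0,0,-3.5],1],[[1.05,0,0.15],[0,0,-4],1],[[1.05,0.1,0.15],[0,0,-3.5],1]]
[[[1.05,0.15,0.1],[0,0,-3.5],1],[[1.05,0.2,0.15],[0,0,-4],1],[[1,0.3,0.15],[0,0,-3.5],1],[[1,0.35,0.15],[0,0,-3.5],1],[[0.95,0.45,0.15],[0,0,-3.5],1]]
[[[0.95,0.45,0.15],[0,0,-4],1],[[0.9,0.55,0.15],[0,0,-3.5],1],[[0.9,0.6,0.15],[0,0,-3.5],1],[[0.85,0.65,0.15],[0,0,-4],1],[[0.75,0.7,0.15],[0,0,-3.5],1]]
[[[0.75,0.7,0.15],[0,0,-3.5],1],[[0.7,0.8,0.15],[0,0,-4],1],[[0.65,0.85,0.15],[0,0,-3.5],1],[[0.6,0.9,0.15],[0,0,-3.5],1],[[0.53,0.89,0.15],[0,-0.1,-3.9],1]]
[[[0,0,0.75],[0,0,0],1],[[0,0,0.75],[0,0,0],1],[[0,0,0.75],[0,0,0],1],[[0,0,0.75],[0,0,0],1],[[0,0,0.75],[0,0,0],1]]
[[[0,0,0.73],[0,0,0],1]]
36 rows end [0.5148 0.1886 0.0081] [3.80e-01 9.25e-01 1.00e-04 3.00e-04]
```

move_arm(moves=[[[0.75, -0.75, 0.15], [0, 0, -3.5], 1], [[0.75, -0.75, 0.15], [0, 0, -4], 1], [[0.8, -0.65, 0.15], [0, 0, -3.5], 1], [[0.9, -0.6, 0.15], [0, 0, -3.5], 1], [[0.9, -0.55, 0.15], [0, 0, -4], 1]])

```text
clock: 0.72
position: [0.3103, -0.438, 0.2121]
ee_rot: [0.927, 0.375, -0.0, -0.0]
ft_force: [0.8, -0.4, 0.5]
grip_width: 1.002
```

move_arm(moves=[[[0.9, -0.5, 0.15], [0, 0, -3.5], 1], [[1, -0.45, 0.15], [0, 0, -3.5], 1], [[0.95, -0.4, 0.15], [0, 0, -4], 1], [[1, -0.3, 0.15], [0, 0, -3.5], 1], [[1, -0.25, 0.15], [0, 0, -3.5], 1]])

```text
clock: 1.35
position: [0.35, -0.3129, 0.1936]
ee_rot: [0.857, 0.516, 0.0, 0.0]
ft_force: [0.1, 0.7, -0.2]
grip_width: 0.998
```

move_arm(moves=[[[1, -0.15, 0.15], [0, 0, -4], 1], [[1, -0.1, 0.15], [0, 0, -3.5], 1], [[1, -0.05, 0.15], [0, 0, -3.5], 1], [[1, 0, 0.15], [0, 0, -4], 1], [[1, 0.1, 0.15], [0, 0, -3.5], 1]])

```text
clock: 1.98
position: [0.3894, -0.1936, 0.1748]
ee_rot: [0.762, 0.647, 0.0, 0.0]
ft_force: [-0.0, -0.6, 0.8]
grip_width: 0.998
```

move_arm(moves=[[[1, 0.15, 0.1], [0, 0, -3.5], 1], [[1, 0.2, 0.15], [0, 0, -4], 1], [[1, 0.3, 0.15], [0, 0, -3.5], 1], [[1, 0.35, 0.15], [0, 0, -3.5], 1], [[0.95, 0.45, 0.15], [0, 0, -3.5], 1]])

```text
clock: 2.6
position: [0.4307, -0.0705, 0.1573]
ee_rot: [0.652, 0.759, 0.0, 0.0]
ft_force: [-0.3, -0.2, 0.3]
grip_width: 1.002
```

move_arm(moves=[[[0.95, 0.45, 0.15], [0, 0, -4], 1], [[0.9, 0.55, 0.15], [0, 0, -3.5], 1], [[0.9, 0.6, 0.15], [0, 0, -3.5], 1], [[0.85, 0.65, 0.15], [0, 0, -4], 1], [[0.75, 0.7, 0.15], [0, 0, -3.5], 1]])

```text
clock: 3.22
position: [0.472, 0.0549, 0.1385]
ee_rot: [0.521, 0.853, 0.0, -0.0]
ft_force: [0.5, 0.6, -0.4]
grip_width: 1.001
```

move_arm(moves=[[[0.75, 0.7, 0.15], [0, 0, -3.5], 1], [[0.7, 0.8, 0.15], [0, 0, -4], 1], [[0.65, 0.85, 0.15], [0, 0, -3.5], 1], [[0.6, 0.9, 0.15], [0, 0, -3.5], 1], [[0.53, 0.89, 0.15], [0, 0, -3.9], 1]])

```text
clock: 3.85
position: [0.5122, 0.1806, 0.1196]
ee_rot: [0.378, 0.926, 0.0, -0.0]
ft_force: [0.4, -0.8, 0.7]
grip_width: 1.0
```

```bash
python3 - <<'E'
from h import *
d=down(np.radians(45.3))
i=camera_info('wrist'); w=camera('wrist'); cv2.imwrite('pics/w1.png',w[:,:,::-1])
import pickle; pickle.dump(i,open('w1.pkl','wb'))
o=get_obs(); print(o['clock'],o['position'],o['joint_pos'])
print({k:np.round(v,3).tolist() for k,v in i.items() if not isinstance(v,str)})
plan(o['position'],o['ee_rot'],[([.5148,.1886,.008],d,.75,8)])
E
```

```text
3.9 [0.51209353 0.18392719 0.11939525] [ 0.25793901  0.35565506 -0.80589503  1.77843422  0.27965291  1.12567941
  0.16271605]
{'fx': 325.192, 'fy': 325.192, 'cx': 274.492, 'cy': 208.828, 'origin': [0.459, 0.232, 0.262], 'rotation': [0.913, 0.383, 0.056, 0.133]}
[[[0,0.05,0.75],[0,0,0],1],[[0,0,0.75],[0,0,0],1],[[0,0.05,0.75],[0,0,0.5],1],[[0.05,0.05,0.7],[0,0,0],1],[[0,0,0.75],[0,0,0],1]]
[[[0,0.05,0.76],[0.1,-0.1,0.1],1]]
6 rows end [0.5147 0.1887 0.0079] [0.3803 0.9249 0.     0.    ]
```

View pics/w1.png

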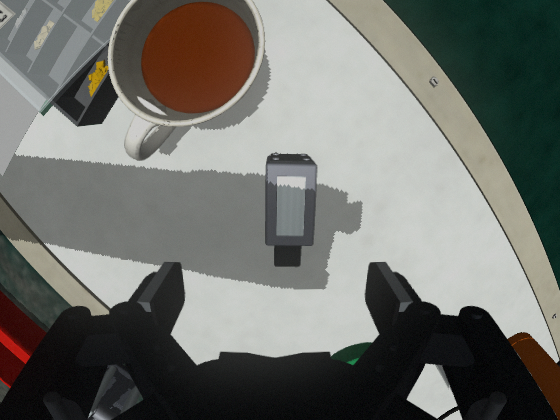

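The wrist view shows the sensor well aligned between the open fingers. Its top face spans (266,165) to (315,245), the nose ends at (287,266), and the mug handle at (140,150) is well clear. I'll compare this with the earlier fit.

```bash
python3 - <<'E'
from h import *; import pickle
i=pickle.load(open('w1.pkl','rb'))
P=[at('wrist',u,v,.04,i) for u,v in((266,165),(317,165),(314,245),(265,245))]
c=np.mean(P,0); d=(P[2]+P[3]-P[0]-P[1]); u=d/np.linalg.norm(d)
print(c, np.degrees(np.arctan2(d[1],d[0])), np.linalg.norm(d)/2, np.linalg.norm(P[0]-P[1]), 'grasp pt',c+.006*u)
E
```

```text
[0.51320718 0.19511708 0.04      ] -45.08249362424839 0.059616543916973595 0.03530883585974189 grasp pt [0.51744371 0.19086833 0.04      ]
```

move_arm(moves=[[[0.05, 0.1, 0.75], [0, 0, 0.6], 1], [[0, 0.1, 0.75], [0, 0, 0], 1], [[0, 0.08, 0.75], [0, 0, 0], 1], [[0, 0, 0.75], [0, 0, 0], 1], [[0, 0, 0.75], [0, 0, 0], 1]])

```text
clock: 4.53
position: [0.5157, 0.1843, 0.0249]
ee_rot: [0.385, 0.923, -0.0, -0.0]
ft_force: [-0.4, 0.2, 0.3]
grip_width: 1.002
```

move_arm(moves=[[[0, 0, 0.7], [0, 0, 0], 1], [[0, 0, 0], [0, 0, 0], 0.6], [[0, 0, 0], [0, 0, 0], 0.2], [[0, 0, 0], [0, 0, 0], 0.2], [[0, 0, 0], [0, 0, 0], 0.2]], squeeze=40)

```text
clock: 5.15
position: [0.5166, 0.1849, 0.0098]
ee_rot: [0.385, 0.923, 0.001, 0.001]
ft_force: [0.0, 0.8, 5.3]
grip_width: 0.41
```

move_arm(moves=[[[0, 0, 0], [0, 0, 0], 0.2], [[0, 0, 0], [0, 0, 0], 0.2], [[0, 0, -0.4], [0, 0, 0], 0.2], [[0, 0, -0.4], [0, 0, 0], 0.2], [[0, 0, -0.4], [0, 0, 0], 0.2]])

```text
clock: 5.78
position: [0.5159, 0.1845, 0.0397]
ee_rot: [0.385, 0.923, -0.0, 0.0]
ft_force: [-0.0, 0.1, -1.2]
grip_width: 0.412
```

```bash
python3 - <<'E'
from h import *; import pickle
i=camera_info('wrist'); w=camera('wrist'); cv2.imwrite('pics/w2.png',w[:,:,::-1]); pickle.dump(i,open('w2.pkl','wb'))
o=get_obs(); print(o['clock'],o['position'],o['ee_rot'],o['grip_width'],o['joint_pos'])
E
```

```text
5.825 [0.51653086 0.18492689 0.04086792] [3.84857058e-01 9.22975700e-01 5.17476841e-04 7.96376467e-04] 0.4157300224352801 [ 0.20136156  0.46558246 -0.75187516  1.83083342  0.37604544  0.99081037
  0.0734867 ]
```

View pics/w2.png

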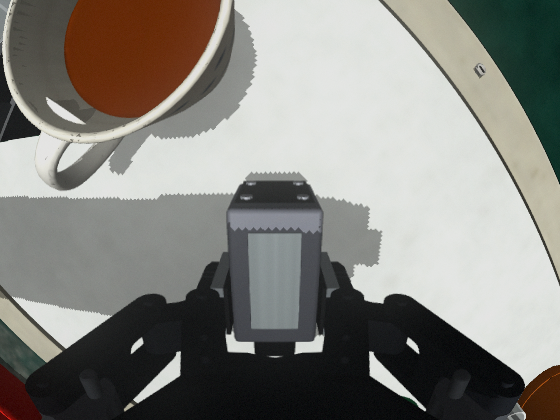

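The sensor is held squarely at an opening of 0.41 (35 mm). The top face runs from (228,208)–(322,208) at the tail to (235,341)–(325,341) at the nose, and the mug is untouched. Next I'll find the sensor's pose in the tool and plan the carry.

```bash
python3 - <<'E'
from h import *; import pickle
i=pickle.load(open('w2.pkl','rb')); o=get_obs(); r=R.from_quat(o['ee_rot']); p=o['position']
P=[r.inv().apply(at('wrist',u,v,p[2]+.0305,i)-p) for u,v in((228,208),(322,208),(325,341),(235,341))]
print(np.round(np.array(P)*1e3,1))
f=np.load('fit.npz')['f']; 
# placement: tool z = -rail z, tool x: nose is -tool x?  nose world yaw -45
X=r.apply([1,0,0]); print('tool x',X.round(3))
yaw=f[2]; up=np.array([np.cos(S)*np.cos(yaw),np.cos(S)*np.sin(yaw),np.sin(S)])
zr=np.array([-np.sin(S)*np.cos(yaw),-np.sin(S)*np.sin(yaw),np.cos(S)])
tz=-zr; tx=up; ty=np.cross(tz,tx); Rt=R.from_matrix(np.c_[tx,ty,tz]); print('ty',ty.round(3))
off=-.005 # block x of grasp relative to sensor origin
xn=.020; xg=xn+.045-off+0
def tcp(h,x=xg): return f2w(f[:3],r2f([[x,0,.0155+h]]))[0]
print('place',tcp(.007), 'pre',tcp(.05))
np.savez('place',Rt=Rt.as_quat(),pre=tcp(.05),pl=tcp(.007))
d0=down(np.arctan2(ty[1],ty[0])); print('down',d0.as_quat())
plan(p,o['ee_rot'],[([.5165,.1849,.16],r,.9,8),([.45,-.02,.24],R.from_matrix(np.c_[np.cross((y:=np.array([np.cos(-.5),np.sin(-.5),0])),[0,0,-1.]),y,[0,0,-1.]]),1.0,8.5),(tcp(.05),Rt,1.0,8.5)],grip=.2)
E
```

```text
[[ 41.3 -17.7 -30.6]
 [ 41.3  16.  -30.5]
 [-19.1  20.9 -30.4]
 [-18.9 -18.2 -30.5]]
tool x [-0.704  0.71  -0.001]
ty [ 0.065 -0.998  0.   ]
place [ 0.6021603  -0.18610245  0.15408773] pre [ 0.58466392 -0.18724587  0.19335056]
down [0.9994677  0.03262373 0.         0.        ]
[[[0,0,-0.8],[0,0,0],0.2],[[0,0,-0.8],[0,0,0],0.2],[[0,0,-0.8],[0,0,0],0.2],[[0,0,-0.8],[0,0,0],0.2],[[0,0,-0.75],[0,0,0],0.2]]
[[[-0.01,0.01,-0.82],[0,0,0],0.2],[[-0.4,-0.75,-0.3],[0,0,7.5],0.2],[[-0.5,-0.7,-0.35],[0,0,7],0.2],[[-0.55,-0.65,-0.3],[0,0,7.5],0.2],[[-0.65,-0.6,-0.35],[0,0,7.5],0.2]]
[[[-0.75,-0.45,-0.3],[0,0,7],0.2],[[-0.75,-0.4,-0.3],[0,0,7.5],0.2],[[-0.8,-0.25,-0.35],[0,0,7.5],0.2],[[-0.85,-0.15,-0.3],[0,0,7],0.2],[[-0.9,-0.1,-0.35],[0,0,7.5],0.2]]
[[[-0.84,0.07,-0.3],[0.1,-0.1,7.4],0.2],[[-0.35,0.9,0.2],[-1.5,2.5,6.5],0.2],[[-0.3,0.9,0.2],[-1,2.5,6],0.2],[[-0.2,0.95,0.25],[-1.5,2.5,6.5],0.2],[[-0.05,0.9,0.25],[-1.5,2.5,6],0.2]]
[[[0,0.95,0.25],[-1.5,2,6.5],0.2],[[0.1,0.95,0.3],[-1,2.5,6.5],0.2],[[0.15,0.9,0.3],[-1.5,2.5,6],0.2],[[0.3,0.85,0.35],[-1,2.5,6.5],0.2],[[0.33,0.85,0.37],[-1.6,2.5,6.2],0.2]]
25 rows end [ 0.5847 -0.1872  0.1934] [ 0.9776  0.032   0.2082 -0.0065]
```

move_arm(moves=[[[0, 0, -0.8], [0, 0, 0], 0.2], [[0, 0, -0.8], [0, 0, 0], 0.2], [[0, 0, -0.8], [0, 0, 0], 0.2], [[0, 0, -0.8], [0, 0, 0], 0.2], [[0, 0, -0.75], [0, 0, 0], 0.2]])

```text
clock: 6.45
position: [0.5159, 0.1846, 0.1391]
ee_rot: [0.385, 0.923, 0.0, 0.0]
ft_force: [-0.7, 0.0, -1.2]
grip_width: 0.412
```

move_arm(moves=[[[0, 0, -0.8], [0, 0, 0], 0.2], [[-0.4, -0.75, -0.3], [0, 0, 7.5], 0.2], [[-0.5, -0.7, -0.35], [0, 0, 7], 0.2], [[-0.55, -0.65, -0.3], [0, 0, 7.5], 0.2], [[-0.65, -0.6, -0.35], [0, 0, 7.5], 0.2]])

```text
clock: 7.08
position: [0.4881, 0.1024, 0.1909]
ee_rot: [0.609, 0.793, 0.0, -0.0]
ft_force: [0.5, 0.4, -0.5]
grip_width: 0.416
```

move_arm(moves=[[[-0.75, -0.45, -0.3], [0, 0, 7], 0.2], [[-0.75, -0.4, -0.3], [0, 0, 7.5], 0.2], [[-0.8, -0.25, -0.35], [0, 0, 7.5], 0.2], [[-0.85, -0.15, -0.3], [0, 0, 7], 0.2], [[-0.9, -0.1, -0.35], [0, 0, 7.5], 0.2]])

```text
clock: 7.7
position: [0.455, -0.0005, 0.231]
ee_rot: [0.826, 0.563, 0.0, 0.0]
ft_force: [1.1, -0.1, -0.6]
grip_width: 0.418
```

move_arm(moves=[[[-0.85, 0.05, -0.3], [0, 0, 7.5], 0.2], [[-0.35, 0.9, 0.2], [-1.5, 2.5, 6.5], 0.2], [[-0.3, 0.9, 0.2], [-1, 2.5, 6], 0.2], [[-0.2, 0.95, 0.25], [-1.5, 2.5, 6.5], 0.2], [[-0.05, 0.9, 0.25], [-1.5, 2.5, 6], 0.2]])

```text
clock: 8.32
position: [0.509, -0.0948, 0.2171]
ee_rot: [0.947, 0.307, 0.099, -0.003]
ft_force: [-0.1, 0.1, -1.3]
grip_width: 0.417
```

move_arm(moves=[[[0, 0.95, 0.25], [-1.5, 2, 6.5], 0.2], [[0.1, 0.95, 0.3], [-1, 2.5, 6.5], 0.2], [[0.15, 0.9, 0.3], [-1.5, 2.5, 6], 0.2], [[0.3, 0.85, 0.35], [-1, 2.5, 6.5], 0.2], [[0, 0, 0], [0, 0, 0], 0.2]])

```text
clock: 8.95
position: [0.5681, -0.1695, 0.196]
ee_rot: [0.979, 0.086, 0.186, -0.008]
ft_force: [-0.2, -0.0, -1.3]
grip_width: 0.414
```

```bash
python3 - <<'E'
from h import *; import pickle
i=camera_info('wrist'); w=camera('wrist'); cv2.imwrite('pics/w3.png',w[:,:,::-1]); pickle.dump(i,open('w3.pkl','wb'))
o=get_obs(); print(o['clock'],o['position'],o['ee_rot'],o['grip_width'],o['joint_pos'])
a=np.load('place.npz'); plan(o['position'],o['ee_rot'],[(a['pre'],R.from_quat(a['Rt']),.9,8)],grip=.2)
t=camera('top'); cv2.imwrite('pics/t3.png',t[:,:,::-1])
E
```

```text
9.0 [ 0.56817556 -0.16843325  0.19637974] [ 0.97858121  0.08769548  0.18605815 -0.0084069 ] 0.41586066181480824 [ 0.7061653   0.08478642 -0.42178589  1.88877466 -0.15793485  0.8385254
 -1.0145873 ]
[[[0.2,0.45,0.15],[-1,1.5,3],0.2],[[0.25,0.39,0.18],[-0.6,1,3.2],0.2]]
2 rows end [ 0.5847 -0.1873  0.1933] [ 0.9776  0.0319  0.2079 -0.0069]
```

View pics/w3.png

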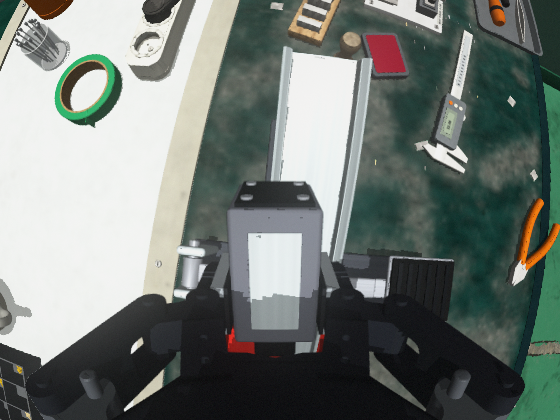

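The sensor hangs above the rail, still turned a few degrees. The rail's top end corners are at (284,47) and (372,59), and the pad's far corners at (390,257) and (454,261). I'll refine the feeder pose from this view.

```bash
cat > fit2.py <<'E'
from h import *; import pickle
from scipy.optimize import least_squares as ls
i=pickle.load(open('w3.pkl','rb')); f0=np.load('fit.npz')['f']
def pw(P):
    q=np.array(i['rotation']); M=q if q.ndim==2 else R.from_quat(q).as_matrix(); c=(P-i['origin'])@M
    r=np.hypot(c[:,0],c[:,1]); th=np.arctan2(r,c[:,2]); return np.c_[i['fx']*th*c[:,0]/r+i['cx'],i['fy']*th*c[:,1]/r+i['cy']]
P=np.r_[r2f([[.17,.0275,.0185],[.17,-.0275,.0185]]),[[.029,-.087,.081],[.029,-.153,.081],[-.029,-.153,.081]]]
U=np.array([(284,47),(372,59),(390,257),(454,261),(452,318)])
print('prior px err',(pw(f2w(f0,P))-U).round(1).tolist())
g=ls(lambda p:(pw(f2w(p,P))-U).ravel(),f0); print(g.x.round(4),g.fun.reshape(-1,2).round(1).tolist())
im=cv2.imread('pics/w3.png')[20:320,160:500]; k=2; im=cv2.resize(im,None,fx=k,fy=k,interpolation=cv2.INTER_CUBIC)
def line(A,p,col):
    A=np.array(A); L=np.vstack([A[a]+(A[a+1]-A[a])*t for a in range(len(A)-1) for t in np.linspace(0,1,12)[:,None]])
    q=((pw(f2w(p,L))-(160,20)+.5)*k).astype(int); cv2.polylines(im,[q[:,None]],False,col,1,cv2.LINE_AA)
for p,col in((f0,(0,255,255)),(g.x,(255,0,255))):
    line(r2f([[.02,.0275,.0185],[.17,.0275,.0185],[.17,-.0275,.0185],[.02,-.0275,.0185]]),p,col)
    line(r2f([[.02,.021,0],[.17,.021,0],[.17,-.021,0],[.02,-.021,0]]),p,col)
    line([[.029,-.087,.081],[.029,-.153,.081],[-.029,-.153,.081],[-.029,-.087,.081],[.029,-.087,.081]],p,col)
cv2.imwrite('pics/ov3.png',im); np.savez('fit2',f=g.x)
E
python3 fit2.py
```

```text
prior px err [[-0.2, -4.6], [3.2, -2.9], [2.8, -0.8], [0.2, -0.4], [-5.7, 2.2]]
[ 0.5451 -0.1918  0.0864] [[-2.6, -0.4], [1.4, -0.5], [4.1, 0.2], [1.4, -1.0], [-3.4, 1.6]]
```

View pics/ov3.png

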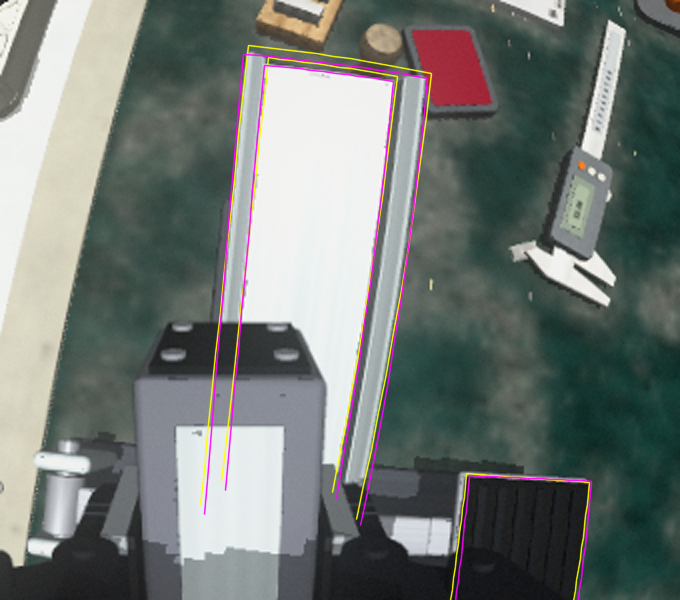

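```bash
python3 - <<'E'
from h import *
f=(np.load('fit.npz')['f']+np.load('fit2.npz')['f'])/2; print(f); np.savez('feeder',f=f)
yaw=f[2]; tx=np.array([np.cos(S)*np.cos(yaw),np.cos(S)*np.sin(yaw),np.sin(S)])
tz=-np.array([-np.sin(S)*np.cos(yaw),-np.sin(S)*np.sin(yaw),np.cos(S)]); Rt=R.from_matrix(np.c_[tx,np.cross(tz,tx),tz])
tcp=lambda h:f2w(f,r2f([[.070,0,.0155+h]]))[0]
o=get_obs(); plan(o['position'],o['ee_rot'],[(tcp(.04),Rt,.6,5),(tcp(.005),Rt,.3,8)],grip=.2)
E
```

```text
[ 0.546297   -0.19075468  0.07583379]
[[[0.15,0.3,0.25],[-0.5,1,2],0.2],[[0.1,0.3,0.2],[-0.5,0.5,2],0.2],[[0.15,0.28,0.26],[-0.4,1,1.7],0.2],[[0,0,0.3],[0,0,0],0.2],[[0,0,0.25],[0,0,0],0.2]]
[[[0,0,0.3],[0,0,0],0.2],[[0,0,0.25],[0,0,0],0.2],[[0,0,0.3],[0,0,0],0.2]]
8 rows end [ 0.6015 -0.1865  0.1523] [ 0.9774  0.037   0.208  -0.0075]
```

move_arm(moves=[[[0.15, 0.3, 0.25], [-0.5, 1, 2], 0.2], [[0.1, 0.3, 0.2], [-0.5, 0.5, 2], 0.2], [[0.15, 0.3, 0.25], [-0.4, 1, 1.7], 0.2], [[0, 0, 0.3], [0, 0, 0], 0.2], [[0, 0, 0], [0, 0, 0], 0.2]])

```text
clock: 9.68
position: [0.5902, -0.1882, 0.1763]
ee_rot: [0.978, 0.036, 0.208, -0.008]
ft_force: [0.5, -0.3, -1.3]
grip_width: 0.417
```

```bash
cat >pl.py <<'E'
from h import *
f=np.load('feeder.npz')['f']; yaw=f[2]; tx=np.array([np.cos(S)*np.cos(yaw),np.cos(S)*np.sin(yaw),np.sin(S)])
tz=-np.array([-np.sin(S)*np.cos(yaw),-np.sin(S)*np.sin(yaw),np.cos(S)]); Rt=R.from_matrix(np.c_[tx,np.cross(tz,tx),tz])
tcp=lambda h:f2w(f,r2f([[.070,0,.0155+h]]))[0]
o=get_obs(); e=Rt.inv().apply(o['position']-tcp(0)); print('tcp in rail tool axes mm',e*1e3,'rot err',np.degrees((Rt.inv()*R.from_quat(o['ee_rot'])).as_rotvec()),o['ft_force'])
plan(o['position'],o['ee_rot'],[(tcp(.005),Rt,.3,8)],grip=.2)
E
python3 pl.py
```

```text
tcp in rail tool axes mm [ -0.761029     0.79543836 -31.64239111] rot err [-0.03433851 -0.07583058  0.12761448] [ 0.49918784 -0.26729577 -1.31831308]
[[[0,0,0.25],[0,0,0],0.2],[[0,0,0.3],[0,0,0],0.2],[[0,0,0.25],[0,0,0],0.2],[[0.03,-0.03,0.27],[0,0.1,-0.1],0.2]]
4 rows end [ 0.6017 -0.1866  0.1521] [ 0.9773  0.0368  0.2085 -0.0077]
```

move_arm(moves=[[[0.03, -0.03, 0.25], [0, 0, 0], 0.2], [[0, 0, 0.3], [0, 0, 0], 0.2], [[0, 0, 0.25], [0, 0, 0], 0.2], [[0, 0, 0.25], [0, 0, 0], 0.2], [[0, 0, 0], [0, 0, 0], 0.2]])

```text
clock: 10.3
position: [0.6016, -0.1869, 0.1529]
ee_rot: [0.977, 0.036, 0.208, -0.008]
ft_force: [0.2, -0.1, -1.4]
grip_width: 0.414
```

```bash
python3 pl.py; python3 - <<'E'
from h import *
for n,(x,y,w,h) in(('top',(290,100,110,150)),('scene',(215,90,130,135))):
    im=camera(n)[y:y+h,x:x+w,::-1]; cv2.imwrite(f'pics/{n}4.png',cv2.resize(im,(400,600 if n=='top' else 415),interpolation=cv2.INTER_CUBIC))
a=cv2.imread('pics/top4.png');b=cv2.imread('pics/scene4.png');c=np.zeros((600,800,3),np.uint8);c[:,:400]=a[:,:400];c[:b.shape[0],400:]=b
cv2.imwrite('pics/c4.png',c)
E
```

```text
tcp in rail tool axes mm [ 0.19938947  0.32141537 -5.63912183] rot err [-0.06120565 -0.04586443  0.14348529] [ 0.15167387 -0.06987061 -1.39663881]
[[[-0.01,-0.01,0.03],[0.1,0,-0.1],0.2]]
1 rows end [ 0.6017 -0.1866  0.1521] [ 0.9774  0.0368  0.2079 -0.0083]
```

View pics/c4.png

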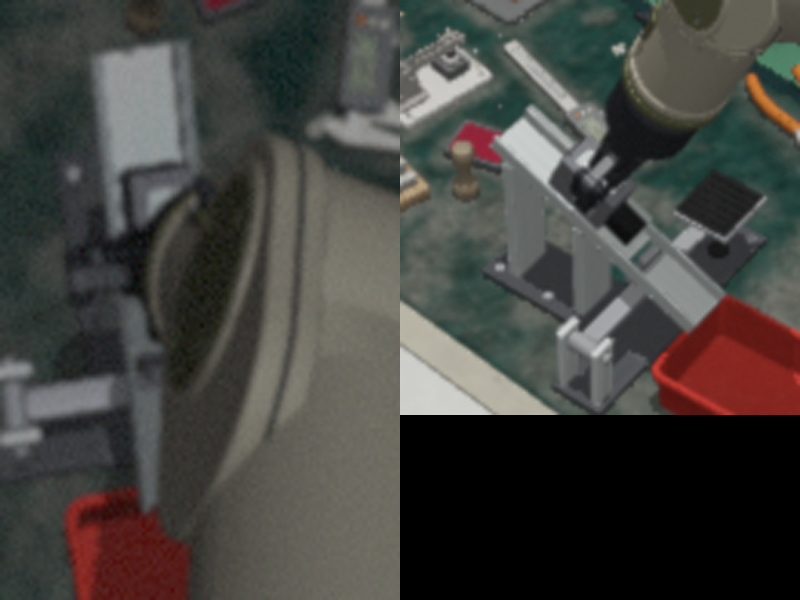

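The scene view shows the sensor between the rail walls with its nose toward the gate and about 25 mm short of it. There is no side force, so I'll release it.

move_arm(moves=[[[0, 0, 0], [0, 0, 0], 0.55], [[0, 0, 0], [0, 0, 0], 0.75], [[0, 0, 0], [0, 0, 0], 0.8], [[0, 0, 0], [0, 0, 0], 0.8], [[0, 0, -0.3], [0, 0, 0], 0.8]])

```text
clock: 11.02
position: [0.5984, -0.1871, 0.1602]
ee_rot: [0.977, 0.036, 0.208, -0.008]
ft_force: [0.1, -0.3, 0.2]
grip_width: 0.795
```

move_arm(moves=[[[0, 0, -0.7], [0, 0, 0], 0.8], [[0, 0, -0.8], [0, 0, 0], 0.8], [[0, 0, -0.8], [0, 0, 0], 0.8], [[0, 0, -0.6], [0, 0, 0], 0.8], [[0, 0, 0], [0, 0, 0], 0.8]])

```text
clock: 11.65
position: [0.5695, -0.1899, 0.2285]
ee_rot: [0.977, 0.036, 0.209, -0.006]
ft_force: [0.6, -0.2, -0.5]
grip_width: 0.802
```

```bash
python3 pl.py; python3 - <<'E'
from h import *; import pickle
i=camera_info('wrist');pickle.dump(i,open('w5.pkl','wb')); a=camera('wrist')[:,:,::-1]; cv2.imwrite('pics/w5.png',a)
b=cv2.resize(camera('scene')[90:225,215:345,::-1],None,fx=2.4,fy=2.4,interpolation=cv2.INTER_CUBIC)
c=np.zeros((420,800,3),np.uint8);c[:,:480]=a[:,40:520];c[:b.shape[0],480:480+b.shape[1]]=b[:,:320];cv2.imwrite('pics/c5.png',c)
E
```

```text
tcp in rail tool axes mm [  1.50295492   0.90007545 -87.79951733] rot err [-0.19965984  0.12503147  0.13119145] [ 0.61900228 -0.20982314 -0.49621647]
[[[0,0,0.3],[0,0,0],0.2],[[0,0,0.25],[0,0,0],0.2],[[0,0,0.3],[0,0,0],0.2],[[0,0,0.25],[0,0,0],0.2],[[-0.05,0,0.3],[0,0,0],0.2]]
[[[0,0,0.25],[0,0,0],0.2],[[0,-0.05,0.3],[0,0,0],0.2],[[0,0,0.25],[0,0,0],0.2],[[0,0,0.3],[0,0,0],0.2],[[0,0,0.25],[0,0,0],0.2]]
[[[0,0,0.3],[0,0,0],0.2],[[-0.02,0,0.26],[0.2,-0.1,-0.1],0.2]]
12 rows end [ 0.6016 -0.1865  0.1523] [ 0.9773  0.0368  0.2085 -0.008 ]
```

View pics/c5.png

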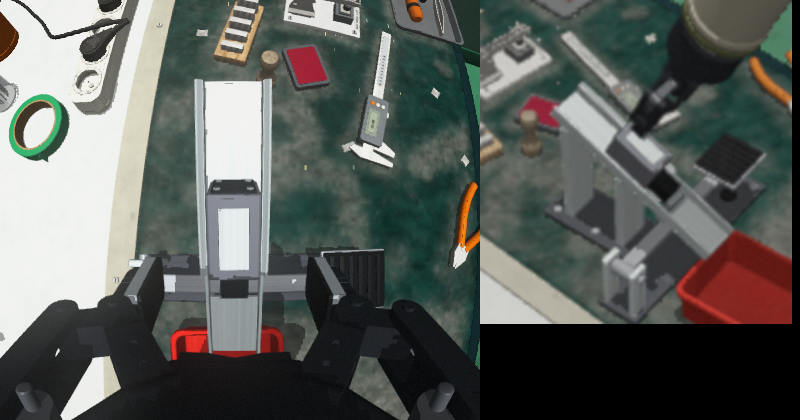

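The sensor lies in the rail between the walls, with its nose against the gate bar at about (235,295) in the crop and the gripper clear. Next I'll go to the pad with shut fingers.

```bash
python3 - <<'E'
from h import *; import pickle
f=np.load('feeder.npz')['f']; i=pickle.load(open('w5.pkl','rb'))
# rail x of nose tip top edge (rail z .025): intersect ray with plane
for (u,v),zr in(((275,298),.025),((275,277),.046),((273,181),.046)):
    o,d=ray('wrist',u,v,i); c,s=np.cos(f[2]),np.sin(f[2])
    tf=lambda P,t:np.array([c*P[0]+s*P[1],-s*P[0]+c*P[1],P[2]])
    oo=tf(o-[f[0],f[1],.105],0); dd=tf(d,0)
    rr=lambda V:np.array([V[0]*np.cos(S)+V[2]*np.sin(S),V[1],-V[0]*np.sin(S)+V[2]*np.cos(S)])
    oo,dd=rr(oo),rr(dd); print((oo+dd*(zr-oo[2])/dd[2])*1e3)
o=get_obs(); pc=f2w(f,[[0,-.123,.081]])[0]; print(pc)
d=down(f[2]-np.pi/2)
plan(o['position'],o['ee_rot'],[([pc[0],pc[1],.20],d,.95,8),([pc[0],pc[1],.10],d,.8,8)],grip=0)
E
```

```text
[ 3.5323547  -0.76790904 25.        ]
[34.18981923 -0.73227525 46.        ]
[101.93284385   0.3646415   46.        ]
[ 0.55561562 -0.31340118  0.081     ]
[[[-0.2,0.8,0.1],[0,-4,0],0],[[-0.2,0.85,0.1],[0,-4,0],0],[[-0.2,0.8,0.15],[0,-4,0],0],[[-0.2,0.8,0.15],[0,-4,0],0],[[-0.15,0.85,0.15],[0,-4,0],0]]
[[[-0.17,0.81,0.16],[0,-4.1,-0.2],0],[[0,0,0.8],[0,0,0],0],[[0,0,0.8],[0,0,0],0],[[0,0,0.8],[0,0,0],0],[[0,0,0.8],[0,0,0],0]]
[[[0,-0.01,0.8],[0,0,0],0]]
11 rows end [ 0.5556 -0.3133  0.0999] [ 9.993e-01  3.820e-02 -3.000e-04  4.000e-04]
```

move_arm(moves=[[[-0.2, 0.8, 0.1], [0, -4, 0], 0], [[-0.2, 0.85, 0.1], [0, -4, 0], 0], [[-0.2, 0.8, 0.15], [0, -4, 0], 0], [[-0.2, 0.8, 0.15], [0, -4, 0], 0], [[-0.15, 0.85, 0.15], [0, -4, 0], 0]])

```text
clock: 12.38
position: [0.5581, -0.2933, 0.2031]
ee_rot: [0.999, 0.037, 0.034, -0.001]
ft_force: [0.3, -0.4, -0.5]
grip_width: -0.0
```

move_arm(moves=[[[-0.2, 0.8, 0.15], [0, -4, 0], 0], [[0, 0, 0.8], [0, 0, 0], 0], [[0, 0, 0.8], [0, 0, 0], 0], [[0, 0, 0.8], [0, 0, 0], 0], [[0, 0, 0.8], [0, 0, 0], 0]])

```text
clock: 13.0
position: [0.5549, -0.3128, 0.1189]
ee_rot: [0.999, 0.037, 0.001, 0.0]
ft_force: [0.1, 0.6, 0.8]
grip_width: 0.001
```

move_arm(moves=[[[0, 0, 0.6], [0, 0, 0], 0], [[0, 0, 0], [0, 0, 0], 0]])

```text
clock: 13.25
position: [0.5545, -0.313, 0.104]
ee_rot: [0.999, 0.036, -0.0, -0.0]
ft_force: [-0.9, -0.5, 0.1]
grip_width: -0.003
```

```bash
python3 - <<'E'
from h import *
f=np.load('feeder.npz')['f']; i=camera_info('wrist'); a=camera('wrist')[:,:,::-1]
b=cv2.resize(camera('scene')[90:225,215:345,::-1],None,fx=2.4,fy=2.4,interpolation=cv2.INTER_CUBIC)
c=np.zeros((420,800,3),np.uint8);c[:,:480]=a[:,40:520];c[:b.shape[0],480:480+b.shape[1]]=b[:,:320];cv2.imwrite('pics/c6.png',c)
o=get_obs(); print(o['clock'],o['position'],o['ee_rot'],o['ft_force'],o['grip_width'])
E
```

```text
13.35 [ 0.5555227  -0.31341838  0.10583919] [9.99334414e-01 3.64643281e-02 9.58492377e-04 4.04722789e-04] [0.52765097 0.14867329 0.75526258] -0.0007989090179840276
```

View pics/c6.png

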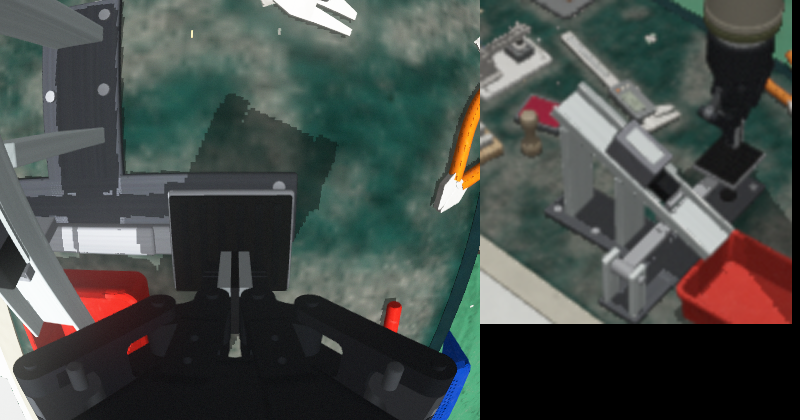

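The shut fingers are centred over the pad at (232,270), and the sensor is still waiting at the gate. I'll press now.

move_arm(moves=[[[0, 0, 0.7], [0, 0, 0], 0], [[0, 0, 0.7], [0, 0, 0], 0], [[0, 0, 0.7], [0, 0, 0], 0], [[0, 0, 0.7], [0, 0, 0], 0], [[0, 0, 0.2], [0, 0, 0], 0]])

```text
clock: 13.98
position: [0.5553, -0.3122, 0.029]
ee_rot: [0.999, 0.037, 0.0, -0.001]
ft_force: [-0.8, 2.2, 8.5]
grip_width: 0.001
```

move_arm(moves=[[[0, 0, 0.1], [0, 0, 0], 0], [[0, 0, 0.1], [0, 0, 0], 0]])

```text
clock: 14.22
position: [0.5556, -0.3121, 0.0269]
ee_rot: [0.999, 0.037, 0.0, -0.0]
ft_force: [-11.5, 9.6, 34.0]
grip_width: -0.002
```

The force jumped to 34 N at z = 27 mm, so the pedal is on its stop. I'll hold it there.

move_arm(moves=[[[0, 0, 0], [0, 0, 0], 0], [[0, 0, 0], [0, 0, 0], 0], [[0, 0, 0], [0, 0, 0], 0], [[0, 0, 0], [0, 0, 0], 0], [[0, 0, 0], [0, 0, 0], 0]])

```text
clock: 14.85
position: [0.5556, -0.3121, 0.0273]
ee_rot: [0.999, 0.037, 0.0, -0.0]
ft_force: [-10.2, 8.6, 27.3]
grip_width: 0.004
```

```bash
python3 - <<'E'
from h import *
a=cv2.resize(camera('scene')[90:260,215:390,::-1],None,fx=2.3,fy=2.3,interpolation=cv2.INTER_CUBIC)
b=cv2.resize(camera('top')[100:320,270:420,::-1],None,fx=1.8,fy=1.8,interpolation=cv2.INTER_CUBIC)
c=np.zeros((400,680,3),np.uint8);c[:a.shape[0],:a.shape[1]]=a;c[:b.shape[0],405:405+b.shape[1]]=b[:400];cv2.imwrite('pics/c7.png',c)
print(get_obs()['ft_force'])
E
```

```text
[-10.72947192   8.09427382  27.74621039]
```

View pics/c7.png

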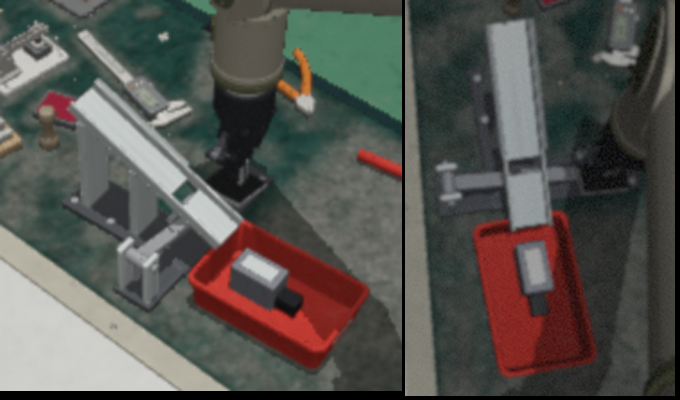

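The sensor lies upright in the red bin, and the rail is empty. I'll raise the arm straight up.

move_arm(moves=[[[0, 0, -0.4], [0, 0, 0], 0], [[0, 0, -0.5], [0, 0, 0], 0], [[0, 0, -0.6], [0, 0, 0], 0], [[0, 0, -0.7], [0, 0, 0], 0], [[0, 0, -0.8], [0, 0, 0], 0]])

```text
clock: 15.58
position: [0.5547, -0.3124, 0.1008]
ee_rot: [0.999, 0.037, -0.0, -0.001]
ft_force: [-0.2, -0.2, -0.8]
grip_width: -0.004
```

move_arm(moves=[[[0, 0, -0.9], [0, 0, 0], 0], [[0, 0, -0.9], [0, 0, 0], 0], [[0, 0, -0.9], [0, 0, 0], 0], [[0, 0, 0], [0, 0, 0], 0], [[0, 0, 0], [0, 0, 0], 0]])

```text
clock: 16.2
position: [0.5547, -0.3128, 0.1671]
ee_rot: [0.999, 0.037, -0.0, -0.0]
ft_force: [0.0, 0.4, 0.6]
grip_width: 0.001
```

```bash
python3 - <<'E'
from h import *
a=cv2.resize(camera('scene')[90:350,195:390,::-1],None,fx=2.2,fy=2.2,interpolation=cv2.INTER_CUBIC)
cv2.imwrite('pics/c8.png',a); o=get_obs(); print(o['clock'],o['position'],o['ft_force'])
E
```

```text
16.25 [ 0.55453249 -0.31279336  0.16673187] [ 0.32843299  0.58560664 -0.72134518]
```

The picture limit is used up, so I'll check the pedal by comparing pixels with the first scene image.

```bash
python3 - <<'E'
from h import *
f=np.load('feeder.npz')['f']; s0=cv2.imread('pics/scene0.png').astype(float); s1=camera('scene')[:,:,::-1].astype(float)
for nm,P in(('lever',[0,.05,.08]),('pad',[-.02,-.10,.081]),('pad2',[.0,-.14,.081]),('gate',[0,0,.115]),('mug',None)):
    u,v=(228,320) if P is None else proj('scene',f2w(f,[P]))[0].astype(int)
    a,b=[s[v-4:v+5,u-4:u+5] for s in(s0,s1)]; print(nm,(u,v),np.abs(a-b).mean().round(1),a.mean().round(0),b.mean().round(0))
pd=cv2.imread('pics/c7.png')[:391,:402]; d=cv2.resize(pd,(175,170),interpolation=cv2.INTER_AREA)
for P in([0,.05,.08],[0,0,.115]):
    u,v=proj('scene',f2w(f,[P]))[0].astype(int); b=d[v-90-4:v-90+5,u-215-4:u-215+5]; print('while pressed diff',np.abs(s0[v-4:v+5,u-4:u+5]-b).mean().round(1))
E
```

```text
lever (np.int64(282), np.int64(190)) 3.0 117.0 120.0
pad (np.int64(319), np.int64(161)) 11.6 39.0 27.0
pad2 (np.int64(321), np.int64(150)) 8.8 36.0 27.0
gate (np.int64(293), np.int64(170)) 3.4 152.0 155.0
mug (228, 320) 2.3 67.0 69.0
while pressed diff 35.6
while pressed diff 21.3
```

The lever and gate look as they did at the start, with a difference of about 3 against 21–36 while pressed. The pedal is up and the mug hasn't changed.

```bash
python3 -c "
from workcell import *; print(hand_in())"
```

```text
the job is handed in; nothing more can be done
None
```

The sensor went down the rail and into the red bin, the pedal is back up, and the job is handed in at about 16 s on the robot's clock. The hand-in gave no verdict.

- **Loading:** I gripped the sensor and laid it in the rail nose downhill. It slid to the shut gate, where I measured its nose at rail x of about 3.5 mm and its sideways offset at about 1 mm.
- **Pedal:** I pressed the pad with shut fingers onto its stop, where the force rose to about 34 N at z = 27 mm. I held it for about 0.7 s until a picture showed the sensor upright in the bin, then let it up.
- **Last checks:** The gate, lever and mug match the first image in a pixel comparison. The pad itself differed by about 10 grey levels, which I put down to the arm's shadow. The arm is clear of everything, with under 1 N at the wrist.
- **Not checked:** I reached the 12-picture limit, so I could not view the final scene. The sensor was last seen in the bin just before I let the pedal up.
- **Small disagreements:** My feeder yaw estimates from two cameras differed by 1.2 degrees, so I used the average. The first grasp was about 5 mm off its planned position, which did no harm.

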